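Lay out stripped carburettor parts in their nests

TASK

Put each of the four stripped carburettor parts, upright as it stands now, into the black-rimmed tray that matches its shape and size, so that it lies flat on the tray's floor inside the rim; the two oblong parts may go in either way round. Do not knock over the white cup.

Things in the scene. Friction and masses are not known exactly. Their poses are not given: they have to be found in the camera images.
- float_bowl: Float bowl: the wide rectangular cast-aluminium block, 72 x 46 mm, 32 mm tall, four dark screw heads and a small brass plug on its grey-panelled top (they rise up to 3 mm more). Stands upright on the bench, loose, about 0.25 kg. Origin at the centre of its underside; x along the 72 mm side, z up.
- metering_block: Metering block: the long narrow aluminium bar, 88 x 26 mm, 32 mm tall, five dark holes in a row on top. Loose, about 0.17 kg. Origin at the centre of its underside; x along the 88 mm side, z up.
- venturi_ring: Venturi ring: the large open aluminium ring, 54 mm outside and 44 mm inside diameter, 32 mm tall, with a small tube on a crossbar inside it. Loose, about 0.13 kg. Origin at the centre of its underside; z up along its axis.
- fuel_valve: Fuel valve: the small solid steel cylinder, 32 mm diameter and 30 mm tall, with a 20 mm wide button 6 mm high on top. Loose, about 0.12 kg. Origin at the centre of its underside; z up along its axis.
- bowl_nest: Nest for the float bowl: the wide rectangular tray. Shallow plastic tray, black rim and grey floor, fixed to the bench, 3 mm thick floor, rim top 7 mm above the bench, rim wall 4 mm; open inside 88 x 62 mm (8 mm of room all round the part). Origin at the centre of its underside, on the bench, x along its long side.
- block_nest: Nest for the metering block: the long narrow tray. Shallow plastic tray, black rim and grey floor, fixed to the bench, 3 mm thick floor, rim top 7 mm above the bench, rim wall 4 mm; open inside 104 x 42 mm (8 mm of room all round the part). Origin at the centre of its underside, on the bench, x along its long side.
- ring_nest: Nest for the venturi ring: the large round tray. Shallow plastic tray, black rim and grey floor, fixed to the bench, 3 mm thick floor, rim top 7 mm above the bench, rim wall 4 mm; open inside 70 mm in diameter (8 mm of room all round the part). Origin at the centre of its underside, on the bench.
- valve_nest: Nest for the fuel valve: the small round tray. Shallow plastic tray, black rim and grey floor, fixed to the bench, 3 mm thick floor, rim top 7 mm above the bench, rim wall 4 mm; open inside 48 mm in diameter (8 mm of room all round the part). Origin at the centre of its underside, on the bench.
- cup: White plastic cup standing loose and open on the bench, 66 mm across the rim, 85 mm tall; not to be knocked over. Origin at the centre of its underside, z up.
Mind the look-alikes: they are no part of the job. Leave any pink look-alike of the block_nest alone.

How it is judged (in metres and radians):
At the end, for the whole second after the job is handed in: Each part stands upright (within 0.1 rad) on the floor of its own matching tray, inside the rim: centres within 12 mm horizontally, underside less than 5 mm above the tray's underside, the oblong parts along the tray within 0.35 rad (either way round), all released and at rest (horizontal distance between float_bowl and bowl_nest below 0.012 m and z of float_bowl in the frame of bowl_nest below 0.005 m and angle between each of float_bowl, metering_block, venturi_ring, fuel_valve's own z axis and vertical below 0.1 rad and linear speed of each of float_bowl, metering_block, venturi_ring, fuel_valve below 0.02 m/s and angular speed of each of float_bowl, metering_block, venturi_ring, fuel_valve below 0.2 rad/s and angle between the x axis of float_bowl and the x axis of bowl_nest, either way round below 0.35 rad and horizontal distance between metering_block and block_nest below 0.012 m and z of metering_block in the frame of block_nest below 0.005 m and angle between the x axis of metering_block and the x axis of block_nest, either way round below 0.35 rad and horizontal distance between venturi_ring and ring_nest below 0.012 m and z of venturi_ring in the frame of ring_nest below 0.005 m and horizontal distance between fuel_valve and valve_nest below 0.012 m and z of fuel_valve in the frame of valve_nest below 0.005 m); the robot touches nothing.
It fails at once if the cup is tipped over (angle between cup's own z axis and vertical above 0.5 rad).
It also fails if it takes over 104 s, if anything falls off the work surface, if the arm or the gripper's body presses on something with over 40 N, if the wrist force passes 120 N, or if a joint passes its speed limit or range.

ROBOT

A 6-joint arm with a two-finger parallel gripper is mounted at the origin on the work surface. World frame = base frame: x ahead of the robot, y to its left, z up, the work surface at z = 0. Lengths are in mm, angles in rad, forces in N, time in s.
With the tool pointing down it reaches from about 275 to 750 mm from the base axis. Payload 10.2 kg.
Tool frame: the origin (TCP) lies between the finger pads; the fingertips stand 17 mm ahead of it and the grasp point (between the pads) lies 2 mm behind it (tips_ahead is the distance from the TCP to the fingertips, in mm); z points along the fingers, y is the line along which they close (so a half turn about z gives the same grasp; the last joint's range is limited). The gripper opens to 85 mm and grips with 20 to 120 N. Pads are 22 mm wide; open, the fingers measure 114 mm over their backs; the gripper's body (76 mm by 85 mm) begins 54 mm behind the grasp point. The pads swing forward as they close: fully open they stand 13 mm farther back than shut.
Start: joints at [-1.333, 0.313, 1.498, -0, 1.331, -0.223], TCP at [233.438, -470.253, 248.294] pointing down, gripper open.
Joint ranges: [-2.94, 2.94], [-0.97, 2.17], [0.19, 2.56], [-1.23, 4.37], [0.02, 3.11], [-2.88, 2.88]. Speed limits (rad/s): [2.39, 2.39, 3.01, 3.14, 3.14, 3.14].

INTERFACE

Orientations are given as a unit quaternion [w, x, y, z].
In Python, from rig import sense, capture, finish_job, boxes_of, tips_ahead gives the robot as it stands.
- The arm moves only by the tool drive_tool, never from a script. Its argument "commands" is text: rows parted by semicolons, each of 7 numbers parted by spaces: the shift along the world's x, y, z in units of 0.1 m (1.0 is 0.1 m), then the turn, a rotation vector about the world's x, y, z in units of pi/4 rad (1.0 is pi/4 rad), then the opening in per cent of the stroke, from 0 (shut) to 100 (fully open). A call has 1 to 20 rows; each row shifts and turns the commanded pose from where the row before left it; what a row does not reach is not made up. A row lasts 1/12 s, in which the tool goes at most 41.7 mm and 7.16 degrees, less where a joint would pass 70% of its speed; a pose out of reach is approached as far as the arm can. A call with a number of a shift or a turn outside -1 to 1 is refused whole. A call with a gripper value outside its range is refused whole. The fingers move at their own pace and stop on an object; "force" is the grip in N (left out, the last holds). Time passes only in rows, so rows that do not move let the fingers close. It gives the time, the measured TCP pose, the force, the opening and the grip force at its end, in the units of the state.
- sense(): the state, without advancing time (a new reading comes with each control period).
- capture(name): name is "side" or "top"; returns a dict with "pixels" (480x640x3 uint8, blue, green, red), "fov_y" (degrees; the focal length in pixels is half the picture's height over the tangent of half this angle, whatever the lens; pixels are square), "cx", "cy" (the principal point, pixels), "position" and "attitude" of the camera in the world. Camera axes: x right, y down, z forward; pixel columns grow to the right and rows downward; lengths in mm; the calibration is good to about 2 mm. A picture is of the moment at which its call begins. There is no depth.
- finish_job(): hands the job in; it is judged then, once.
Trained networks look in a picture, given as the dict that the camera call returned (one of the last four; its "shot" number tells which), for a name from the list of things; names that differ only in an ending like _2 or _b are one class to them, and where a whole thing is asked for, a point or a joint stands for the part that bears it (a point fixed in the world has none). Each returns a list of dicts, best first, with "confidence" (0 to 1); they miss things now and then, are a little off and sometimes report something else, mostly with a low value. They report only what shows in the picture. A call takes as long as a camera call. They do not tell look-alikes from the thing itself.
- boxes_of(picture, name): "position" ([column, row] in pixels, amid what is visible of it).
The state is a dict: "time_s": time; "joints": joint angles; "dq": joint speeds; "tau": joint torques, N m; "eef_pos": TCP position; "ee_rot": TCP orientation; "force": force on the tool from outside, world axes, zero at the start; "wrist_torque": the same for the moment, N m; "grip_width": opening from 0.0 (shut) to 1.0 (fully open); "grip_force": force on a finger pad.
Only numpy, scipy, OpenCV 4.12 (cv2) and the standard library are available. Lean on these libraries where they do the work, as an engineer would, in place of code of your own. Each camera call takes 0.05 s, during which the arm holds its last target. There are 200 camera calls.

## Working session

There is one attempt and no reset: what is moved stays moved. The work goes in short steps, Python scripts to look and compute and a tool call to move; the robot and the scene stay as the last step left them, time stands still between calls to the robot, and variables do not carry over. Pictures are saved under pics/ and viewed, at most 14 in all, crops included, and the job is handed in when it is done.

Besides the shell and the picture viewer there is one more tool, called after "Call:" as name(argument=value, ...) on one line, values as JSON. drive_tool: Moves the arm, as the interface text tells. Shifts and turns lie within -1 to 1; 1 stands for 0.1 m of shift or pi/4 rad of turn. Its arguments: {"type":"object","properties":{"commands":{"type":"string"},"force":{"type":"number"}},"required":["commands"]}

```bash
ls; mkdir -p pics; cat > h.py <<'E'
import numpy as np, cv2
from rig import sense, capture, finish_job, boxes_of, tips_ahead
from scipy.spatial.transform import Rotation as R
def Rm(c):
    a=np.array(c["attitude"],float)
    return a if a.shape==(3,3) else R.from_quat(a[[1,2,3,0]]).as_matrix()
def ray(c,p,z):
    f=240/np.tan(np.radians(c["fov_y"])/2)
    d=Rm(c)@np.array([(p[0]-c["cx"])/f,(p[1]-c["cy"])/f,1.0]); o=np.array(c["position"],float)
    return (o+d*(z-o[2])/d[2])[:2]
def proj(c,P):
    f=240/np.tan(np.radians(c["fov_y"])/2)
    q=Rm(c).T@(np.array(P,float)-np.array(c["position"]))
    return np.array([c["cx"]+f*q[0]/q[2],c["cy"]+f*q[1]/q[2]])
E
python3 - <<'E'
from h import *
hz=dict(float_bowl=32,metering_block=32,venturi_ring=32,fuel_valve=36,bowl_nest=5,block_nest=5,ring_nest=5,valve_nest=5,cup=85)
for n in("top","side"):
    c=capture(n); cv2.imwrite(f"pics/{n}0.png",c["pixels"])
    print(n,c["fov_y"],c["cx"],c["cy"],c["position"],c["attitude"],[k for k in c])
    for k,z in hz.items():
        for b in boxes_of(c,k)[:3]: print(k,np.round(b["position"],1),round(b["confidence"],2),np.round(ray(c,b["position"],z if n=="top" else z/2)))
print(sense()); print(tips_ahead)
E
```

```text
pics
top 49.43317695893975 318.6042879646467 247.21370868920087 [ 204.61545137  -44.20463087 1205.13701987] [ 0.07290936 -0.70152966  0.70580655 -0.06616246] ['pixels', 'fov_y', 'cx', 'cy', 'position', 'attitude', 'shot']
float_bowl [371.8 159.8] 0.79 [ 649. -161.]
metering_block [114.2 223.6] 0.57 [498. 441.]
metering_block [490.5 216.8] 0.43 [ 508. -432.]
venturi_ring [254.6 247.7] 0.56 [439. 113.]
fuel_valve [244.7 169.4] 0.45 [627. 140.]
bowl_nest [421.5 287.4] 0.68 [ 348. -270.]
block_nest [487.9 268.4] 0.77 [ 391. -426.]
block_nest [505.8 161.1] 0.73 [ 653. -487.]
block_nest [422.8 336. ] 0.64 [ 237. -268.]
ring_nest [191.4 277.9] 0.91 [374. 263.]
ring_nest [245.8 168.1] 0.52 [641. 142.]
valve_nest [488.3 217.6] 0.92 [ 513. -435.]
cup [299.1 156.1] 0.65 [640.   9.]
side 47.3161566030279 327.1404081117769 249.02592991499816 [-235.78329845 -837.81933023  755.54146504] [-0.44323014  0.82725117 -0.30949928  0.15301223] ['pixels', 'fov_y', 'cx', 'cy', 'position', 'attitude', 'shot']
metering_block [492.6 336.6] 0.34 [ 502. -439.]
venturi_ring [297.2 234.7] 0.7 [446. 105.]
fuel_valve
[... 281 characters left out ...]
 2.]
{'time_s': 1.0, 'joints': array([-1.33337946e+00,  3.12872235e-01,  1.49765850e+00,  8.29569483e-06,
        1.33099629e+00, -2.23391214e-01]), 'dq': array([ 0.00028005, -0.00029301,  0.00249719, -0.00232535,  0.00157341,
       -0.00112124]), 'tau': array([-7.85616467e-04, -4.12173843e+01, -2.59895164e+01, -1.62828837e-04,
        6.69344299e-04, -2.37330475e-07]), 'eef_pos': array([ 233.45288169, -470.26246478,  248.32402892]), 'ee_rot': array([3.27805282e-05, 9.73574428e-01, 2.28369945e-01, 4.25917807e-06]), 'force': array([ 0.05370756,  0.98326482, -0.23847662]), 'wrist_torque': array([-0.01599694,  0.0008284 , -0.03059202]), 'grip_force': 0.0, 'grip_width': 1.0000667410233826}
17.0
```

View pics/top0.png

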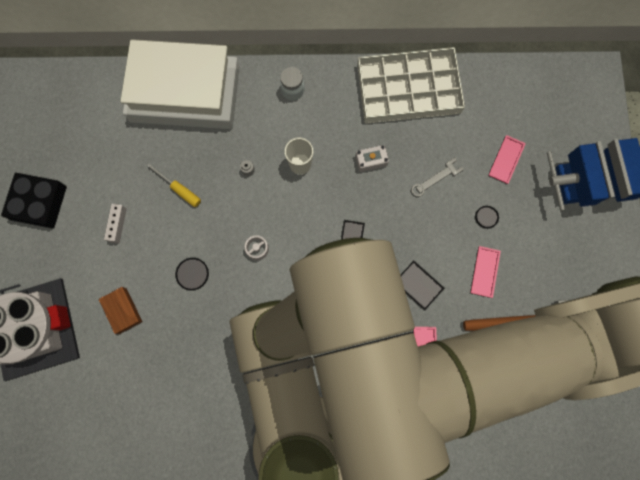

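View pics/side0.png

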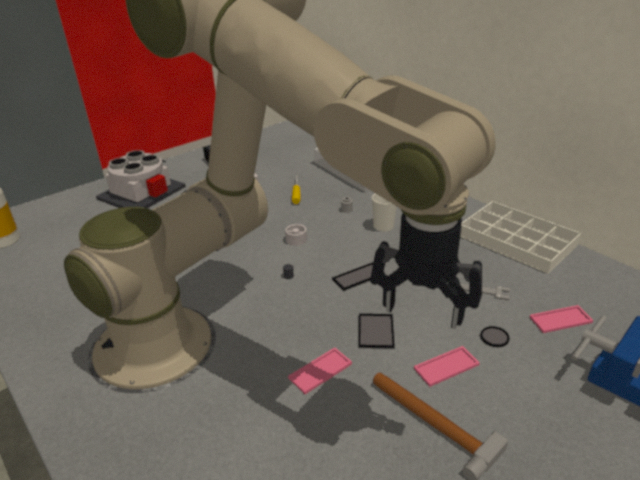

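The top view shows the float bowl (372,158), metering block (114,223), venturi ring (256,247), fuel valve (246,168) and cup (299,156). The trays are bowl nest (421,285), ring nest (192,273), valve nest (487,217) and a black block nest at (352,230), half hidden by the arm. 

Things that could be mistaken for the block nest are the three pink trays at (507,160), (486,272) and (425,336), which I'll leave alone. The grey jar (291,82), the dark small cylinder (side 289,271) and the engine cylinders are not parts either. I'll check with one rectified crop.

```bash
cat >> h.py <<'E'
def rect(c,x,y,z,half=75,s=2):
    # output: column right = -y world, row down = -x world ; s px per mm
    n=int(half*2*s); w=[(x+half,y+half),(x+half,y-half),(x-half,y-half),(x-half,y+half)]
    H=cv2.getPerspectiveTransform(np.float32([proj(c,(a,b,z)) for a,b in w]),np.float32([[0,0],[n,0],[n,n],[0,n]]))
    return cv2.warpPerspective(c["pixels"],H,(n,n),flags=cv2.INTER_CUBIC)
def rfit(im,mask,x,y,half=75,s=2,close=5):
    mask=cv2.morphologyEx(mask.astype(np.uint8),cv2.MORPH_CLOSE,np.ones((close,close)))
    cs,_=cv2.findContours(mask,cv2.RETR_EXTERNAL,cv2.CHAIN_APPROX_NONE)
    cs=[k for k in cs if cv2.contourArea(k)>600*s*s/4]
    out=[]
    for k in cs:
        b=cv2.boxPoints(cv2.minAreaRect(k)); cen=b.mean(0)
        e=[b[1]-b[0],b[2]-b[1]]; l=[np.linalg.norm(v) for v in e]; v=e[int(np.argmax(l))]
        ang=np.degrees(np.arctan2(-v[0],-v[1]))  # world angle of long side
        out.append((round(x+half-cen[1]/s,1),round(y+half-cen[0]/s,1),round(max(l)/s,1),round(min(l)/s,1),round((ang+90)%180-90,1)))
        cv2.drawContours(im,[b.astype(int)],0,(0,255,0),1)
    return out
E
python3 - <<'E'
from h import *
c=capture("top")
T=[("float",(372,158),35,0),("block",(114,223),32,0),("ring",(256,247),32,0),("valve",(246,168),30,0),("bnest",(421,285),7,1),("rnest",(192,273),7,1),("vnest",(487,217),7,1),("knest",(352,230),7,1)]
ims=[]
for n,p,z,dark in T:
    x,y=ray(c,p,z); im=rect(c,x,y,z)
    g=cv2.cvtColor(im,cv2.COLOR_BGR2GRAY)
    m=(g<48) if dark else (g>135)
    print(n,np.round((x,y)),np.percentile(g,[2,50,98]),rfit(im,m,x,y))
    cv2.putText(im,n,(5,20),0,.6,(0,255,255)); ims.append(cv2.resize(im,(200,200)))
cv2.imwrite("pics/r0.png",np.vstack([np.hstack(ims[:4]),np.hstack(ims[4:])]))
c=capture("side"); print("dark cyl",ray(c,(289,271),12))
E
```

```text
float [ 653. -161.] [ 73. 117. 183.] [(np.float64(658.8), np.float64(-161.8), np.float32(70.6), np.float32(45.2), np.float32(-77.2))]
block [500. 442.] [ 87. 118. 173.] [(np.float64(503.4), np.float64(445.8), np.float32(88.6), np.float32(26.4), np.float32(-7.7))]
ring [440. 110.] [ 83. 120. 160.] [(np.float64(443.3), np.float64(111.5), np.float32(54.0), np.float32(53.5), np.float32(0.0))]
valve [632. 138.] [ 86. 118. 125.] []
bnest [ 353. -269.] [ 51. 118. 136.] []
rnest [385. 261.] [ 46. 117. 123.] [(np.float64(384.8), np.float64(274.7), np.float32(74.4), np.float32(50.6), np.float32(-5.1))]
vnest [ 514. -432.] [ 54. 119. 124.] []
knest [ 485. -112.] [ 49. 120. 158.] [(np.float64(453.1), np.float64(-66.9), np.float32(63.9), np.float32(6.6), np.float32(-73.0))]
dark cyl [ 3.41202599e+02 -4.02755016e-02]
```

View pics/r0.png

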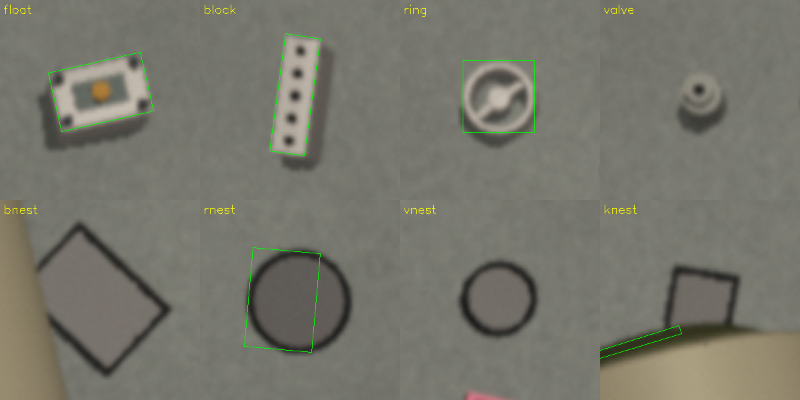

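The crop confirms the four parts. The block nest is the black-rimmed one (its visible top end), and the pink ones are look-alikes. Now I'll move over the float bowl, which also clears the view of the trays.

Call:
drive_tool(commands="0.265 0.193 -0.06 0 0 0.106 100;0.265 0.193 -0.06 0 0 0.106 100;0.265 0.193 -0.06 0 0 0.106 100;0.265 0.193 -0.06 0 0 0.106 100;0.265 0.193 -0.06 0 0 0.106 100;0.265 0.193 -0.06 0 0 0.106 100;0.265 0.193 -0.06 0 0 0.106 100;0.265 0.193 -0.06 0 0 0.106 100;0.265 0.193 -0.06 0 0 0.106 100;0.265 0.193 -0.06 0 0 0.106 100;0.265 0.193 -0.06 0 0 0.106 100;0.265 0.193 -0.06 0 0 0.106 100;0.265 0.193 -0.06 0 0 0.106 100;0.265 0.193 -0.06 0 0 0.106 100;0.265 0.193 -0.06 0 0 0.106 100;0.265 0.193 -0.06 0 0 0.106 100;0 0 0 0 0 0 100;0 0 0 0 0 0 100", force=40)

```text
time_s: 2.6
eef_pos: [657.9, -160.3, 151.2]
ee_rot: [-0.001, 0.624, 0.782, -0.0]
force: [-0.3, 0.0, -0.6]
grip_width: 0.998
grip_force: 0.0
```

```bash
cat >> h.py <<'E'
def go(x,y,z,yaw=None):
    s=sense(); p=s["eef_pos"]; q=R.from_quat(np.array(s["ee_rot"])[[1,2,3,0]]).as_matrix()
    yw=np.degrees(np.arctan2(q[1,1],q[0,1])); d=np.array([x,y,z])-p
    t=0 if yaw is None else (yaw-yw+90)%180-90
    print("at",np.round(p,1),"yaw",round(yw,1),"tilt",np.round(q[:2,2],3),"delta",np.round(d/100,3),"turn",round(t,1),round(t/45,3),"w",round(s["grip_width"],3),"F",np.round(s["force"],1),s["time_s"],"j",np.round(s["joints"],2))
E
python3 - <<'E'
from h import *
go(657.6,-161.5,25,12.8)
c=capture("top")
T=[("valve",(246,168),30,0),("bnest",(421,285),7,1),("rnest",(192,273),7,1),("vnest",(487,217),7,1),("knest",(345,245),7,1)]
ims=[]
for n,p,z,dark in T:
    x,y=ray(c,p,z); im=rect(c,x,y,z)
    g=cv2.cvtColor(im,cv2.COLOR_BGR2GRAY); b=cv2.GaussianBlur(g,(5,5),0)
    m=(b<90) if dark else (g>128)
    print(n,np.round((x,y)),rfit(im,m,x,y))
    cv2.putText(im,n,(5,20),0,.6,(0,255,255)); ims.append(cv2.resize(im,(266,266)))
ims.append(cv2.resize(c["pixels"],(266,266)))
cv2.imwrite("pics/r1.png",np.vstack([np.hstack(ims[:3]),np.hstack(ims[3:])]))
E
```

```text
at [ 657.9 -160.3  151.2] yaw 12.8 tilt [-0.001  0.   ] delta [-0.003 -0.012 -1.262] turn -0.0 -0.0 w 0.998 F [-0.3  0.  -0.6] 2.6 j [-0.41  0.73  1.1  -0.    1.32 -0.64]
valve [632. 138.] [(np.float64(565.9), np.float64(193.8), np.float32(38.0), np.float32(16.5), np.float32(-90.0)), (np.float64(641.6), np.float64(135.6), np.float32(28.1), np.float32(22.6), np.float32(57.7))]
bnest [ 353. -269.] [(np.float64(353.6), np.float64(-262.9), np.float32(98.2), np.float32(74.7), np.float32(46.6))]
rnest [385. 261.] [(np.float64(382.6), np.float64(259.5), np.float32(139.9), np.float32(129.6), np.float32(-81.2))]
vnest [ 514. -432.] [(np.float64(514.6), np.float64(-430.6), np.float32(59.2), np.float32(55.9), np.float32(-48.0))]
knest [449. -95.] [(np.float64(449.1), np.float64(-122.3), np.float32(150.7), np.float32(42.7), np.float32(2.1))]
```

View pics/r1.png

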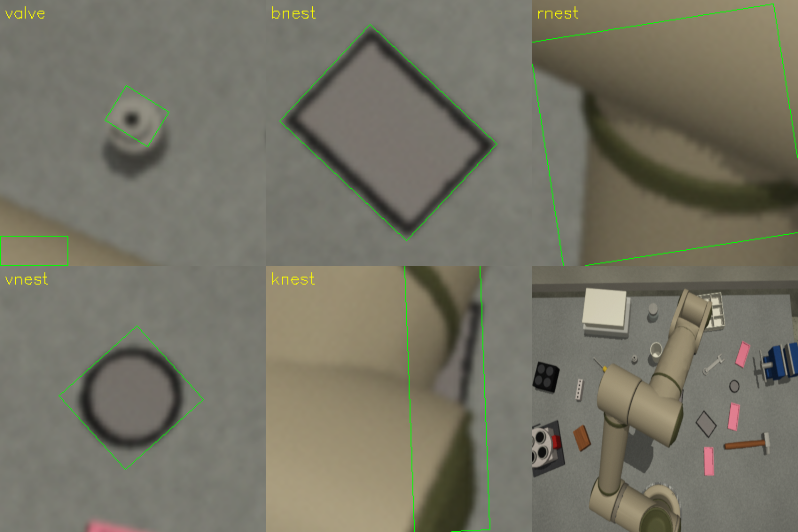

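The bowl and valve nests are measured, at (353.6,-262.9) 46.6° and (514.6,-430.6). The valve centre is about (638,138), from its pixel at (131,119) in the crop. Next I'll grasp the float bowl.

Call:
drive_tool(commands="0 -0.012 -0.3 0 0 0 100;0 0 -0.3 0 0 0 100;0 0 -0.26 0 0 0 100;0 0 -0.2 0 0 0 100;0 0 -0.12 0 0 0 100;0 0 -0.08 0 0 0 100;0 0 0 0 0 0 100;0 0 0 0 0 0 0;0 0 0 0 0 0 0;0 0 0 0 0 0 0;0 0 0 0 0 0 0;0 0 0 0 0 0 0;0 0 0 0 0 0 0;0 0 0 0 0 0 0;0 0 0 0 0 0 0", force=50)

```text
time_s: 3.9
eef_pos: [658.5, -162.9, 28.2]
ee_rot: [0.002, 0.624, 0.781, 0.001]
force: [1.3, -0.6, 6.6]
grip_width: 0.525
grip_force: 53.8
```

```bash
python3 - <<'E'
from h import *
go(353.6,-262.9,90,136.6)
c=capture("side"); x,y=[int(v) for v in proj(c,(658,-161,30))]
cv2.imwrite("pics/s1.png",cv2.resize(c["pixels"][max(0,y-75):y+75,max(0,x-100):x+100],(800,600)))
E
```

```text
at [ 658.5 -162.9   28.2] yaw 12.7 tilt [ 0.003 -0.001] delta [-3.049 -1.     0.618] turn -56.1 -1.247 w 0.525 F [ 1.3 -0.6  6.6] 3.9 j [-0.41  0.86  1.19  0.    1.08 -0.64]
```

View pics/s1.png

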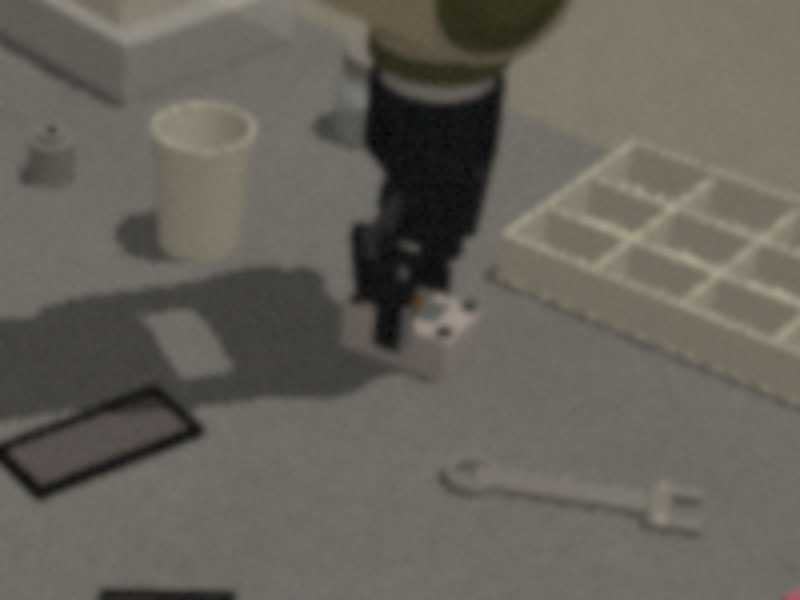

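The gripper holds the bowl across its short side. The block nest is visible lower left. Lifting and carrying to its nest.

Call:
drive_tool(commands="0 0 0.2 0 0 0 0;0 0 0.3 0 0 0 0;-0.2 -0.06 0.2 0 0 -0.13 0;-0.317 -0.104 0.05 0 0 -0.13 0;-0.317 -0.104 0 0 0 -0.13 0;-0.317 -0.104 0 0 0 -0.13 0;-0.317 -0.104 0 0 0 -0.13 0;-0.317 -0.104 0 0 0 -0.13 0;-0.317 -0.104 0 0 0 -0.13 0;-0.317 -0.104 0 0 0 -0.13 0;-0.317 -0.104 0 0 0 -0.13 0;-0.317 -0.104 0 0 0 -0.077 0;0 0 0 0 0 0 0;0 0 0 0 0 0 0;0 0 0 0 0 0 0")

```text
time_s: 5.2
eef_pos: [352.5, -262.4, 101.6]
ee_rot: [0.0, 0.918, 0.396, 0.0]
force: [0.3, 1.1, -3.4]
grip_width: 0.527
grip_force: 52.9
```

```bash
python3 - <<'E'
from h import *
go(353.6,-262.9,32,136.6)
c=capture("top")
T=[("rnest",(192,273),7),("knest",(352,232),7)]
ims=[]
for n,p,z in T:
    x,y=ray(c,p,z); im=rect(c,x,y,z)
    g=cv2.GaussianBlur(cv2.cvtColor(im,cv2.COLOR_BGR2GRAY),(5,5),0)
    print(n,np.round((x,y)),rfit(im,g<90,x,y)); ims.append(im)
cv2.imwrite("pics/r2.png",np.hstack(ims))
E
```

```text
at [ 352.5 -262.4  101.6] yaw -43.4 tilt [ 0.001 -0.001] delta [ 0.011 -0.005 -0.696] turn -0.0 -0.0 w 0.527 F [ 0.3  1.1 -3.4] 5.2 j [-0.91  0.32  1.93  0.    0.9  -0.15]
rnest [385. 261.] [(np.float64(394.7), np.float64(260.3), np.float32(160.9), np.float32(78.0), np.float32(-17.5))]
knest [ 480. -112.] [(np.float64(454.7), np.float64(-108.1), np.float32(108.6), np.float32(53.2), np.float32(-9.6))]
```

View pics/r2.png

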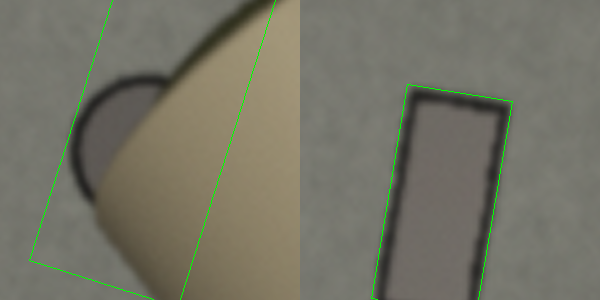

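Call:
drive_tool(commands="0.011 -0.005 -0.2 0 0 0 0;0 0 -0.2 0 0 0 0;0 0 -0.15 0 0 0 0;0 0 -0.1 0 0 0 0;0 0 -0.05 0 0 0 0;0 0 0 0 0 0 0;0 0 0 0 0 0 0")

```text
time_s: 5.83
eef_pos: [354.0, -262.6, 31.5]
ee_rot: [0.0, 0.918, 0.396, 0.0]
force: [0.0, 1.5, -3.4]
grip_width: 0.53
grip_force: 53.2
```

```bash
python3 - <<'E'
from h import *
go(353.6,-262.9,32,136.6)
c=capture("top")
x,y=445,-107; im=rect(c,x,y,7)
g=cv2.GaussianBlur(cv2.cvtColor(im,cv2.COLOR_BGR2GRAY),(5,5),0)
print(rfit(im,g<90,x,y))
E
```

```text
at [ 354.  -262.6   31.5] yaw -43.3 tilt [ 0. -0.] delta [-0.004 -0.003  0.005] turn -0.1 -0.002 w 0.53 F [ 0.   1.5 -3.4] 5.8333 j [-0.91  0.46  1.97  0.    0.72 -0.15]
[(np.float32(376.2), np.float32(-169.2), np.float32(24.5), np.float32(11.5), np.float32(-90.0)), (np.float32(437.1), np.float32(-105.2), np.float32(144.1), np.float32(52.8), np.float32(-9.7))]
```

Call:
drive_tool(commands="0 0 -0.008 0 0 0 0;0 0 0 0 0 0 80;0 0 0 0 0 0 100;0 0 0 0 0 0 100;0 0 0 0 0 0 100;0 0 0 0 0 0 100;0 0 0.15 0 0 0 100;0 0 0.25 0 0 0 100;0 0 0.3 0 0 0 100;0 0 0.3 0 0 0 100;0 0 0.3 0 0 0 100;0.05 0.3 0.1 0 0 0.15 100;0.07 0.4 0 0 0 0.15 100;0.07 0.4 0 0 0 0.15 100;0.07 0.4 0 0 0 0.15 100;0.07 0.4 0 0 0 0.15 100;0.07 0.4 0 0 0 0.15 100;0.07 0.4 0 0 0 0.15 100;0 0 0 0 0 0 100;0 0 0 0 0 0 100")

```text
time_s: 7.55
eef_pos: [400.2, 8.9, 170.5]
ee_rot: [0.0, 0.681, 0.732, -0.0]
force: [0.0, 0.6, 0.1]
grip_width: 0.999
grip_force: 0.0
```

```bash
python3 - <<'E'
from h import *
go(443.3,111.5,120,20)
c=capture("top"); cv2.imwrite("pics/top2.png",c["pixels"])
E
```

```text
at [400.2   8.9 170.5] yaw 4.1 tilt [ 0. -0.] delta [ 0.431  1.026 -0.505] turn 15.9 0.353 w 0.999 F [0.  0.6 0.1] 7.55 j [-0.27  0.13  1.95 -0.    1.06 -0.34]
```

View pics/top2.png

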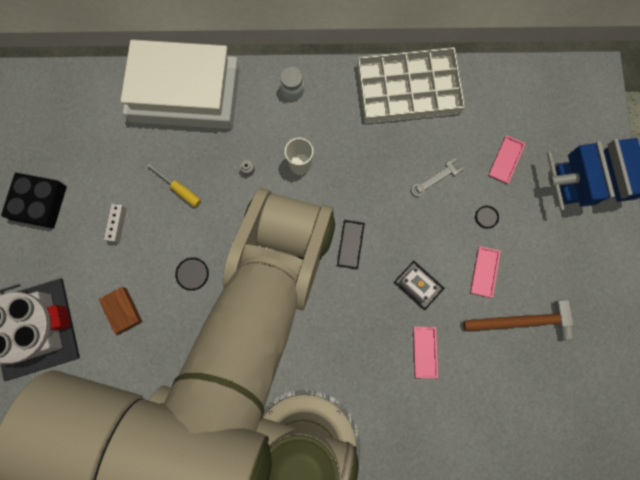

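The float bowl now sits in its tray at (419,285), and all remaining trays are clear. Now I'll measure the rest.

```bash
python3 - <<'E'
from h import *
c=capture("top")
for n,p,z,half in [("rnest",(192,273),7,55),("knest",(351,244),7,70),("bnest",(419,285),7,70),("vnest",(487,217),7,45)]:
    x,y=ray(c,p,z); im=rect(c,x,y,z,half)
    g=cv2.GaussianBlur(cv2.cvtColor(im,cv2.COLOR_BGR2GRAY),(5,5),0)
    print(n,rfit(im,g<92,x,y,half))
    ys,xs=np.where(g<75); print("  centroid",round(x+half-ys.mean()/2,1),round(y+half-xs.mean()/2,1))
x,y=ray(c,(419,285),35); im=rect(c,x,y,35,60); g=cv2.cvtColor(im,cv2.COLOR_BGR2GRAY); print("bowl",rfit(im,g>135,x,y,60))
E
```

```text
rnest [(np.float64(384.0), np.float64(262.5), np.float32(80.0), np.float32(79.5), np.float32(-90.0))]
  centroid 383.4 262.6
knest [(np.float64(451.0), np.float64(-107.5), np.float32(116.4), np.float32(53.4), np.float32(-9.8)), (np.float64(467.6), np.float64(-56.7), np.float32(109.1), np.float32(22.7), np.float32(-18.2))]
  centroid 460.6 -81.7
bnest [(np.float64(353.4), np.float64(-263.1), np.float32(98.9), np.float32(75.0), np.float32(46.3))]
  centroid 348.8 -257.7
vnest [(np.float64(514.7), np.float64(-430.6), np.float32(59.5), np.float32(56.4), np.float32(-47.5))]
  centroid 513.8 -429.8
bowl [(np.float64(352.9), np.float64(-262.4), np.float32(70.4), np.float32(44.4), np.float32(46.5))]
```

Call:
drive_tool(commands="0.1 0.25 0 0 0 0 100;0.111 0.256 0 0 0 0 100;0.11 0.26 0 0 0 0 100;0.11 0.26 -0.2 0 0 0 100;0 0 -0.3 0 0 0 100;0 0 -0.3 0 0 0 100;0 0 -0.3 0 0 0 100;0 0 -0.2 0 0 0 100;0 0 -0.13 0 0 0 100;0 0 0 0 0 0 100;0 0 0 0 0 0 100;0 0 0 0 0 0 0;0 0 0 0 0 0 0;0 0 0 0 0 0 0;0 0 0 0 0 0 0;0 0 0 0 0 0 0;0 0 0 0 0 0 0;0 0 0 0 0 0 0", force=40)

```text
time_s: 9.15
eef_pos: [443.9, 109.6, 28.9]
ee_rot: [0.001, 0.683, 0.731, 0.0]
force: [-3.2, -2.5, 10.7]
grip_width: 0.62
grip_force: 40.0
```

```bash
python3 - <<'E'
from h import *
go(383.8,262.5,90)
E
```

```text
at [443.9 109.6  28.9] yaw 3.9 tilt [ 0.002 -0.001] delta [-0.601  1.529  0.611] turn 0 0.0 w 0.62 F [-3.2 -2.5 10.7] 9.15 j [-0.01  0.49  1.92 -0.    0.73 -0.08]
```

Call:
drive_tool(commands="0 0 0.2 0 0 0 0;0 0 0.3 0 0 0 0;-0.1 0.26 0.1 0 0 0 0;-0.1 0.26 0 0 0 0 0;-0.1 0.26 0 0 0 0 0;-0.1 0.25 0 0 0 0 0;-0.1 0.25 0 0 0 0 0;-0.1 0.234 0 0 0 0 0;0 0 0 0 0 0 0;0 0 0 0 0 0 0")

```text
time_s: 9.98
eef_pos: [382.9, 261.9, 87.8]
ee_rot: [0.0, 0.682, 0.731, 0.0]
force: [0.2, -0.6, -2.0]
grip_width: 0.618
grip_force: 43.1
```

```bash
python3 - <<'E'
from h import *
go(383.8,261.0,32)
c=capture("side"); x,y=[int(v) for v in proj(c,(384,262,60))]; print(x,y)
c2=capture("top"); u,v=[int(k) for k in proj(c2,(384,262,60))]
cr=lambda p,x,y:cv2.resize(p[max(0,y-60):y+60,max(0,x-60):x+60],(400,400))
cv2.imwrite("pics/s2.png",np.hstack([cr(c["pixels"],x,y),cr(c2["pixels"],u,v)]))
E
```

```text
at [382.9 261.9  87.8] yaw 4.0 tilt [0.001 0.   ] delta [ 0.009 -0.009 -0.558] turn 0 0.0 w 0.618 F [ 0.2 -0.6 -2. ] 9.9833 j [ 0.35  0.39  1.87 -0.    0.89  0.28]
240 204
```

View pics/s2.png

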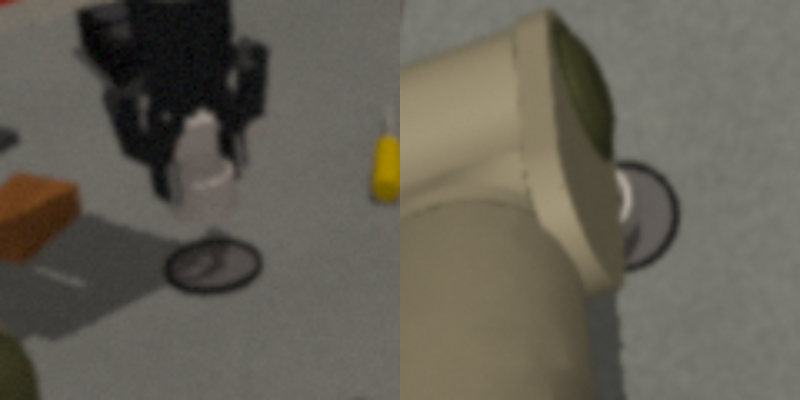

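The ring is held level (left half, 205,190) above its tray (213,265). Setting it down.

Call:
drive_tool(commands="0.009 -0.009 -0.2 0 0 0 0;0 0 -0.18 0 0 0 0;0 0 -0.12 0 0 0 0;0 0 -0.06 0 0 0 0;0 0 0 0 0 0 0;0 0 -0.01 0 0 0 0;0 0 0 0 0 0 80;0 0 0 0 0 0 100;0 0 0 0 0 0 100;0 0 0 0 0 0 100;0 0 0 0 0 0 100;0 0 0.15 0 0 0 100;0 0 0.25 0 0 0 100;0 0 0.3 0 0 0 100;0 0 0.3 0 0 0 100;0 0 0.1 0 0 0 100;0 0 0 0 0 0 100")

```text
time_s: 11.5
eef_pos: [385.4, 260.8, 143.0]
ee_rot: [0.001, 0.683, 0.731, 0.002]
force: [0.8, -0.0, -0.1]
grip_width: 1.003
grip_force: 0.0
```

```bash
python3 - <<'E'
from h import *
go(503,445.5,120,82.3)
E
```

```text
at [385.4 260.8 143. ] yaw 3.9 tilt [0.005 0.002] delta [ 1.176  1.847 -0.23 ] turn 78.4 1.743 w 1.003 F [ 0.8 -0.  -0.1] 11.5 j [0.34 0.3  1.82 0.   1.02 0.27]
```

Call:
drive_tool(commands="0.1 0.155 0 0 0 0.145 100;0.098 0.154 0 0 0 0.145 100;0.098 0.154 0 0 0 0.145 100;0.098 0.154 0 0 0 0.145 100;0.098 0.154 0 0 0 0.145 100;0.098 0.154 0 0 0 0.145 100;0.098 0.154 0 0 0 0.145 100;0.098 0.154 0 0 0 0.145 100;0.098 0.154 0 0 0 0.145 100;0.098 0.154 0 0 0 0.145 100;0.098 0.154 0 0 0 0.145 100;0.098 0.154 0 0 0 0.145 100;0 0 0 0 0 0 100;0 0 0 0 0 0 100")

```text
time_s: 12.67
eef_pos: [501.6, 445.2, 138.4]
ee_rot: [-0.001, 0.069, 0.998, -0.001]
force: [0.0, -0.3, 0.4]
grip_width: 1.0
grip_force: 0.0
```

```bash
python3 - <<'E'
from h import *
go(503.4,445.6,28,82.3)
c=capture("top")
x,y=ray(c,(192,273),35);im=rect(c,384,262,35,45); g=cv2.cvtColor(im,cv2.COLOR_BGR2GRAY); print("ring",rfit(im,g>135,384,262,45))
im=rect(c,638,138,33,40)
cv2.imwrite("pics/v.png",np.hstack([cv2.resize(im,(400,400)),cv2.resize(rect(c,384,262,35,60),(400,400))]))
E
```

```text
at [501.6 445.2 138.4] yaw 82.1 tilt [-0.002 -0.001] delta [ 0.018  0.004 -1.104] turn 0.2 0.005 w 1.0 F [ 0.  -0.3  0.4] 12.6667 j [ 0.55  0.73  1.14 -0.    1.28 -0.88]
ring [(np.float32(383.4), np.float32(260.9), np.float32(52.3), np.float32(51.3), np.float32(-45.0))]
```

View pics/v.png

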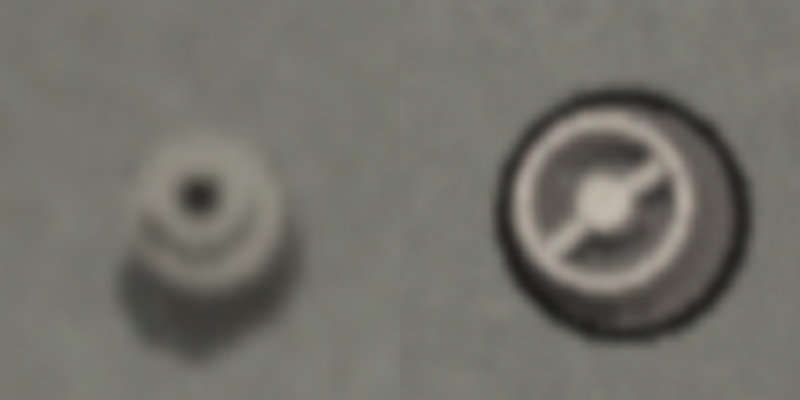

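The ring sits centred in its tray at (383.4,260.9). The valve centre is confirmed at (638,138). Next I'll grasp the block.

Call:
drive_tool(commands="0.018 0.004 -0.3 0 0 0 100;0 0 -0.3 0 0 0 100;0 0 -0.25 0 0 0 100;0 0 -0.17 0 0 0 100;0 0 -0.11 0 0 0 100;0 0 0 0 0 0 100;0 0 0 0 0 0 0;0 0 0 0 0 0 0;0 0 0 0 0 0 0;0 0 0 0 0 0 0;0 0 0 0 0 0 0;0 0 0 0 0 0 0;0 0 0 0 0 0 0;0 0 0 0 0 0 0;0 0 0 0 0 0 0;0 0 0 0 0 0 0", force=50)

```text
time_s: 14.05
eef_pos: [504.2, 446.0, 28.5]
ee_rot: [0.001, 0.068, 0.998, 0.0]
force: [-0.8, 0.6, 5.2]
grip_width: 0.297
grip_force: 51.4
```

```bash
python3 - <<'E'
from h import *
go(451,-107.5,90,80.2)
E
```

```text
at [504.2 446.   28.5] yaw 82.2 tilt [0.001 0.001] delta [-0.532 -5.535  0.615] turn -2.0 -0.043 w 0.297 F [-0.8  0.6  5.2] 14.05 j [ 0.55  0.85  1.21  0.    1.08 -0.88]
```

Call:
drive_tool(commands="0 0 0.2 0 0 0 0;0 0 0.3 0 0 0 0;-0.03 -0.2 0.3 0 0 0 0;-0.031 -0.33 0 0 0 0 0;-0.031 -0.33 0 0 0 0 0;-0.031 -0.33 0 0 0 0 0;-0.031 -0.33 0 0 0 0 0;-0.031 -0.33 0 0 0 0 0;-0.031 -0.33 0 0 0 0 0;-0.031 -0.33 0 0 0 0 0;-0.031 -0.33 0 0 0 0 0;-0.031 -0.33 0 0 0 0 0;-0.031 -0.33 0 0 0 0 0;-0.031 -0.33 0 0 0 0 0;-0.031 -0.33 0 0 0 -0.02 0;-0.031 -0.33 0 0 0 -0.023 0;-0.031 -0.33 0 0 0 0 0;-0.031 -0.33 0 0 0 0 0;-0.031 -0.33 0 0 0 0 0;0 -0.05 0 0 0 0 0")

```text
time_s: 15.72
eef_pos: [450.8, -111.4, 107.4]
ee_rot: [0.0, 0.087, 0.996, -0.001]
force: [-0.7, 0.6, -3.2]
grip_width: 0.288
grip_force: 50.5
```

Call:
drive_tool(commands="0 0 -0.2 0 0 0 0;0 0 0 0 0 0 0;0 0 0 0 0 0 0")

```text
time_s: 15.97
eef_pos: [450.6, -106.7, 87.0]
ee_rot: [-0.001, 0.085, 0.996, 0.001]
force: [-1.0, 0.8, -2.1]
grip_width: 0.291
grip_force: 50.4
```

```bash
python3 - <<'E'
from h import *
go(451,-107.5,32,80.2)
c=capture("side"); x,y=[int(v) for v in proj(c,(451,-107,40))]
cv2.imwrite("pics/s3.png",cv2.resize(c["pixels"][max(0,y-60):y+60,max(0,x-60):x+60],(500,500)))
E
```

```text
at [ 450.6 -106.7   87. ] yaw 80.2 tilt [-0.002  0.001] delta [ 0.004 -0.008 -0.55 ] turn -0.0 -0.001 w 0.291 F [-1.   0.8 -2.1] 15.9667 j [-0.49  0.39  1.87  0.    0.89 -1.89]
```

View pics/s3.png

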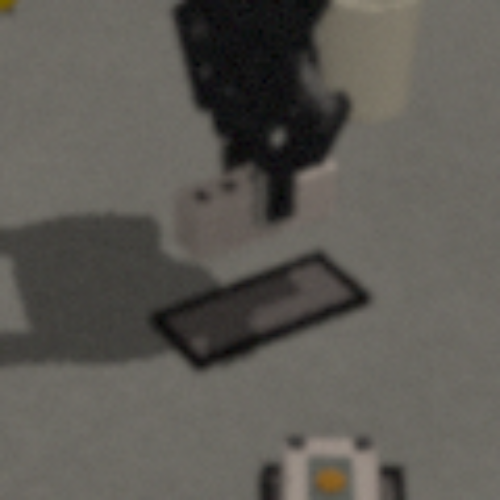

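The bar hangs level above its tray (tray centre 262,308 in the crop). Setting it down.

Call:
drive_tool(commands="0.004 -0.008 -0.2 0 0 0 0;0 0 -0.18 0 0 0 0;0 0 -0.12 0 0 0 0;0 0 -0.05 0 0 0 0;0 0 0 0 0 0 0;0 0 -0.01 0 0 0 0;0 0 0 0 0 0 60;0 0 0 0 0 0 80;0 0 0 0 0 0 100;0 0 0 0 0 0 100;0 0 0 0 0 0 100;0 0 0 0 0 0 100;0 0 0.15 0 0 0 100;0 0 0.25 0 0 0 100;0 0 0.3 0 0 0 100;0 0 0.3 0 0 0 100;0 0 0.2 0 0 0 100;0 0 0 0 0 0 100")

```text
time_s: 17.52
eef_pos: [453.2, -108.9, 155.4]
ee_rot: [0.003, 0.085, 0.996, -0.001]
force: [-0.3, -0.6, 0.4]
grip_width: 1.0
grip_force: 0.0
```

```bash
python3 - <<'E'
from h import *
go(638,138,150,5); go(638,138,150,20)
E
```

```text
at [ 453.2 -108.9  155.4] yaw 80.2 tilt [ 0.006 -0.003] delta [ 1.848  2.469 -0.054] turn -75.2 -1.672 w 1.0 F [-0.3 -0.6  0.4] 17.5167 j [-0.49  0.28  1.8   0.    1.05 -1.89]
at [ 453.2 -108.9  155.4] yaw 80.2 tilt [ 0.006 -0.003] delta [ 1.848  2.469 -0.054] turn -60.2 -1.338 w 1.0 F [-0.3 -0.6  0.4] 17.5167 j [-0.49  0.28  1.8   0.    1.05 -1.89]
```

Call:
drive_tool(commands="0.154 0.206 0 0 0 -0.112 100;0.154 0.206 0 0 0 -0.112 100;0.154 0.206 0 0 0 -0.112 100;0.154 0.206 0 0 0 -0.112 100;0.154 0.206 0 0 0 -0.112 100;0.154 0.206 0 0 0 -0.112 100;0.154 0.206 0 0 0 -0.112 100;0.154 0.206 0 0 0 -0.112 100;0.154 0.206 0 0 0 -0.112 100;0.154 0.206 0 0 0 -0.112 100;0.154 0.206 0 0 0 -0.112 100;0.154 0.206 0 0 0 -0.112 100;0 0 0 0 0 0 100;0 0 0 0 0 0 100")

```text
time_s: 18.68
eef_pos: [636.2, 139.8, 150.0]
ee_rot: [-0.001, 0.575, 0.818, -0.001]
force: [-0.2, -0.4, -0.8]
grip_width: 1.003
grip_force: 0.0
```

```bash
python3 - <<'E'
from h import *
go(638,138,28,20)
E
```

```text
at [636.2 139.8 150. ] yaw 19.9 tilt [-0.002 -0.   ] delta [ 0.018 -0.018 -1.22 ] turn 0.1 0.003 w 1.003 F [-0.2 -0.4 -0.8] 18.6833 j [ 0.04  0.67  1.2  -0.    1.27 -0.31]
```

Call:
drive_tool(commands="0.018 -0.018 -0.3 0 0 0 100;0 0 -0.3 0 0 0 100;0 0 -0.3 0 0 0 100;0 0 -0.2 0 0 0 100;0 0 -0.14 0 0 0 100;0 0 0 0 0 0 100;0 0 0 0 0 0 0;0 0 0 0 0 0 0;0 0 0 0 0 0 0;0 0 0 0 0 0 0;0 0 0 0 0 0 0;0 0 0 0 0 0 0;0 0 0 0 0 0 0;0 0 0 0 0 0 0;0 0 0 0 0 0 0;0 0 0 0 0 0 0", force=50)

```text
time_s: 20.02
eef_pos: [638.9, 137.3, 28.9]
ee_rot: [0.001, 0.575, 0.818, 0.001]
force: [-1.9, -0.4, 6.8]
grip_width: 0.353
grip_force: 49.4
```

Call:
drive_tool(commands="0 0 0.2 0 0 0 0;0 0 0.3 0 0 0 0;0 0 0.3 0 0 0 0;0 0 0.3 0 0 0 0;0 0 0.3 0 0 0 0;0 0 0 0 0 0 0;0 0 0 0 0 0 0")

```text
time_s: 20.6
eef_pos: [638.7, 137.3, 169.1]
ee_rot: [0.001, 0.575, 0.818, 0.001]
force: [0.9, -0.0, -1.2]
grip_width: 0.351
grip_force: 49.6
```

```bash
python3 - <<'E'
from h import *
go(514.7,-430.6,150,-40)
c=capture("side"); s=sense()["eef_pos"]; x,y=[int(v) for v in proj(c,s)]
c2=capture("top"); im=rect(c2,451,-107.5,32,70); g=cv2.cvtColor(im,cv2.COLOR_BGR2GRAY); print("block",rfit(im,g>135,451,-107.5,70))
cr=cv2.resize(c["pixels"][max(0,y-60):y+60,max(0,x-60):x+60],(400,400))
cv2.imwrite("pics/s4.png",np.hstack([cr,cv2.resize(im,(400,400))]))
E
```

```text
at [638.7 137.3 169.1] yaw 19.7 tilt [0.003 0.   ] delta [-1.24  -5.679 -0.191] turn -59.7 -1.328 w 0.351 F [ 0.9 -0.  -1.2] 20.6 j [ 0.03  0.66  1.18  0.    1.3  -0.31]
block [(np.float32(451.1), np.float32(-108.6), np.float32(88.2), np.float32(27.5), np.float32(-8.5))]
```

View pics/s4.png

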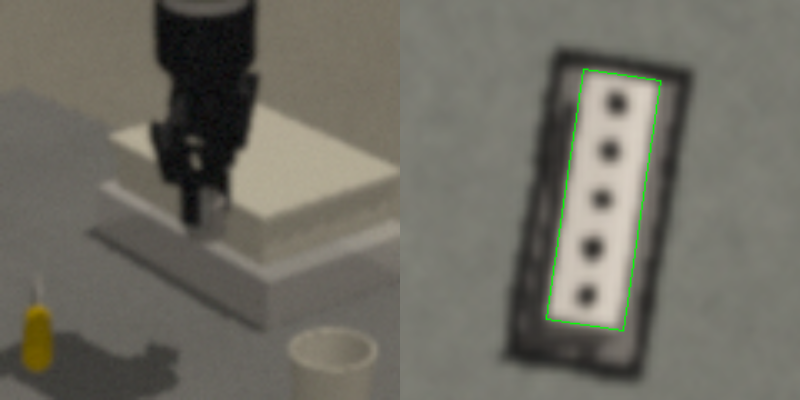

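The valve is held upright (left crop, 205,215), and the bar lies in its tray within about 1 mm. Carrying the valve high over the cup.

Call:
drive_tool(commands="-0.069 -0.316 0 0 0 -0.074 0;-0.069 -0.316 0 0 0 -0.074 0;-0.069 -0.316 0 0 0 -0.074 0;-0.069 -0.316 0 0 0 -0.074 0;-0.069 -0.316 0 0 0 -0.074 0;-0.069 -0.316 0 0 0 -0.074 0;-0.069 -0.316 0 0 0 -0.074 0;-0.069 -0.316 0 0 0 -0.074 0;-0.069 -0.316 0 0 0 -0.074 0;-0.069 -0.316 0 0 0 -0.074 0;-0.069 -0.316 0 0 0 -0.074 0;-0.069 -0.316 0 0 0 -0.074 0;-0.069 -0.316 0 0 0 -0.074 0;-0.069 -0.316 0 0 0 -0.074 0;-0.069 -0.316 0 0 0 -0.074 0;-0.069 -0.316 0 0 0 -0.074 0;-0.069 -0.316 0 0 0 -0.074 0;-0.069 -0.316 0 0 0 -0.074 0;0 0 0 0 0 0 0;0 0 0 0 0 0 0")

```text
time_s: 22.37
eef_pos: [512.9, -432.5, 165.2]
ee_rot: [-0.002, 0.907, 0.42, -0.0]
force: [-0.5, 0.5, -1.3]
grip_width: 0.349
grip_force: 49.8
```

Call:
drive_tool(commands="0 0 -0.3 0 0 0 0;0 0 -0.3 0 0 0 0;0 0 -0.2 0 0 0 0;0 0 0 0 0 0 0;0 0 0 0 0 0 0")

```text
time_s: 22.78
eef_pos: [514.2, -430.3, 86.7]
ee_rot: [-0.001, 0.907, 0.422, -0.0]
force: [-0.1, -0.3, 0.3]
grip_width: 0.353
grip_force: 49.8
```

```bash
python3 - <<'E'
from h import *
go(514.7,-430.6,32,-40)
E
```

```text
at [ 514.2 -430.3   86.7] yaw -40.1 tilt [-0.002  0.002] delta [ 0.005 -0.003 -0.547] turn 0.1 0.003 w 0.353 F [-0.1 -0.3  0.3] 22.7833 j [-0.87  0.78  1.18  0.    1.18 -0.17]
```

Call:
drive_tool(commands="0.005 -0.003 -0.2 0 0 0 0;0 0 -0.18 0 0 0 0;0 0 -0.11 0 0 0 0;0 0 -0.05 0 0 0 0;0 0 0 0 0 0 0;0 0 -0.01 0 0 0 0;0 0 0 0 0 0 55;0 0 0 0 0 0 65;0 0 0 0 0 0 75;0 0 0 0 0 0 100;0 0 0 0 0 0 100;0 0 0 0 0 0 100;0 0 0.15 0 0 0 100;0 0 0.25 0 0 0 100;0 0 0.3 0 0 0 100;0 0 0.3 0 0 0 100;0 0 0.3 0 0 0 100;0 0 0.3 0 0 0 100;0 0 0 0 0 0 100;0 0 0 0 0 0 100")

```text
time_s: 24.45
eef_pos: [514.9, -432.3, 194.3]
ee_rot: [0.002, 0.907, 0.421, 0.0]
force: [0.0, 0.2, -1.2]
grip_width: 1.0
grip_force: 0.0
```

Call:
drive_tool(commands="0.1 0.3 0 0 0 0 100;0.1 0.3 0 0 0 0 100;0.1 0.3 0 0 0 0 100;0.1 0.3 0 0 0 0 100;0.1 0.3 0 0 0 0 100;0 0 0 0 0 0 100;0 0 0 0 0 0 100;0 0 0 0 0 0 100")

```text
time_s: 25.12
eef_pos: [564.2, -282.2, 191.5]
ee_rot: [-0.001, 0.907, 0.421, -0.0]
force: [-0.1, -0.6, -0.4]
grip_width: 1.001
grip_force: 0.0
```

```bash
python3 - <<'E'
from h import *
go(514.7,-430.6,32,-40)
c=capture("top")
s=capture("side"); x,y=[int(v) for v in proj(s,(514,-430,20))]
cv2.imwrite("pics/f.png",np.hstack([cv2.resize(rect(c,514.7,-430.6,35,40),(360,360)),cv2.resize(s["pixels"][y-40:y+40,x-40:x+40],(360,360))]))
cv2.imwrite("pics/top3.png",c["pixels"])
E
```

```text
at [ 564.2 -282.2  191.5] yaw -40.2 tilt [-0.001  0.001] delta [-0.495 -1.484 -1.595] turn 0.2 0.005 w 1.001 F [-0.1 -0.6 -0.4] 25.1167 j [-0.65  0.59  1.23 -0.    1.32  0.05]
```

View pics/f.png

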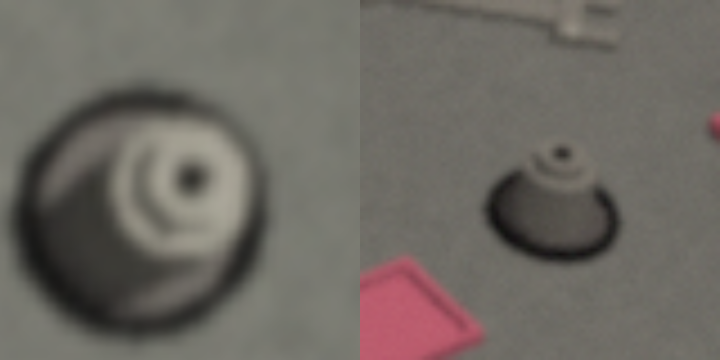

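View pics/top3.png

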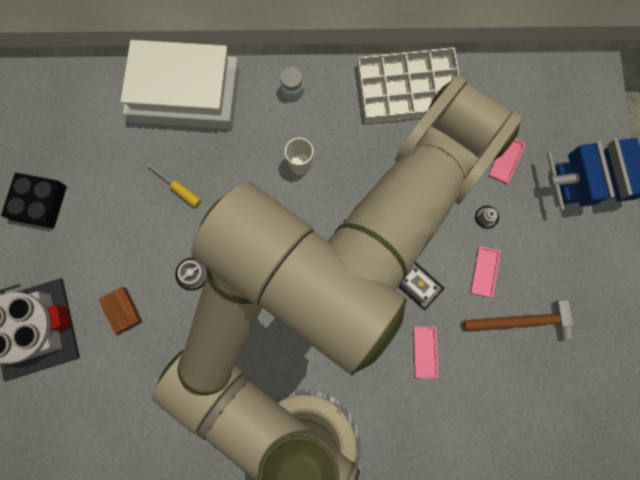

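The valve stands upright in its tray, about 2 mm off centre. The bowl, ring and cup are in place in this view, and the bar was confirmed earlier. Handing in.

```bash
python3 -c "
from h import *
print(finish_job())"
```

```text
the job is handed in; nothing more can be done
None
```

All four parts are upright in their matching trays, each within about 2 mm of centre by the camera images. The cup was left standing, and I handed the job in at about 25 s; the judge's verdict was not returned.

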